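# Fetch the middle plug gauge by feel from the covered gauge box

## Task

Somewhere under the turning cover of the round gauge box stand three plug gauges with thin, middle and thick handles; bring the cover's hand hole round over the nests, feel for the gauge with the middle handle (22 mm thick) and lift it out. Stand it gently upright on the free half of the black granite flat, where it is to take up the same temperature as the sleeve standing there, without shifting the sleeve; then turn the cover back to its closed stop. Leave the other gauges standing in their nests.

Things in the scene. Friction and masses are not known exactly. Their poses are not given: they have to be found in the camera images.
- gauge_box: Round grey gauge box, a drum 300 mm across, fixed to the table; origin under its centre. Its flat aluminium cover turns about the vertical centre line: cover top at z = 131 mm, underside 126 mm. Below it, out of sight, four nests 80 mm from the centre line; inner wall radius 146 mm, a 22 mm spindle in the middle. A dark lug on the rim marks the closed side (the box's own +x).
- cover (a joint): Angle of the cover in rad, growing anticlockwise seen from above; 0 = closed, at its stop, hole over the blank plate on the box's +x side; other stop 4.95. The hole stands at this angle from the box's x axis: 1.47, 2.58, 3.70 and 4.82 bring it over nests 1 to 4. It turns with 1 to 2 N of push at the hole and stays where left. Closed means below 0.10.
- port (a point): Centre of the round hand hole in the cover, at the top of its black collar (z = 137 mm, 6 mm above the cover, 4 mm thick). The hole is 104 mm in diameter, 80 mm from the cover's axis, open below except when closed. Fingers spread inside the hole push the cover round by the collar.
- blank_plate (a point): Middle of the top (z = 115 mm) of the fixed round steel plate, 112 mm across, that lies under the cover and shuts off the hole when the cover is closed; it lies on the box's own +x axis, 80 mm from the centre line.
- nest_1 (a point): Middle of the floor of nest 1, an open cup 46 mm wide, floor 12 mm and rim 22 mm above the table. The four nests hold, in unknown order, three plug gauges (thin, middle, thick handle) and one low blanking cap (28 mm tall), each loose in its nest, one to a nest.
- nest_2 (a point): Floor of nest 2, like nest 1. All three gauges are 106 mm tall and stand handle up (tops at z = 118 mm): a steel plug 30 mm long at the foot, a neck, and from 36 mm above the foot a plain round aluminium handle to the top.
- nest_3 (a point): Floor of nest 3, like nest 1. Gauge sizes (plug diameter, handle diameter, mass): small 30 mm, 16 mm, 0.16 kg; middle, the one wanted, 36 mm, 22 mm, 0.2 to 0.35 kg; large 42 mm, 28 mm, 0.38 kg. Where a rule names gauge_middle_c1 it means the middle gauge's neck, 33 mm above its foot, z up its axis; so for the others.
- nest_4 (a point): Floor of nest 4, like nest 1. The nests' centres are 85 mm apart along the ring.
- granite_flat: Black granite flat, a block 110 mm (its x) by 190 mm (its y) by 30 mm high, fixed; origin under its centre. Its half towards its own +y is free; the sleeve stands on the other half.
- free_spot (a point): Middle of the free half of the granite flat, on its top (z = 30 mm), 45 mm from the flat's centre.
- sleeve: Turned steel sleeve, 41 mm diameter, 52 mm tall, 0.16 kg, standing loose on the -y half of the granite flat; origin at the centre of its underside. It must not be shifted.
Not all that is in view belongs to the job. Leave any pink look-alike of the sleeve alone.

How it is judged (in metres and radians):
On the way, in this order (a step that is already met when the one before it is completed fails the run):
1. the cover is turned away from its closed stop (value of joint cover above 0.8 rad), for 0.1 s.
2. the middle gauge is lifted clear out of the box through the hand hole (height (world z) of gauge_middle_c1 above 0.178 m), for 0.1 s.
3. the middle gauge stands upright on the free half of the granite flat (height (world z) of gauge_middle_c1 between 0.0595 and 0.0675 m and angle between gauge_middle_c1's own z axis and vertical below 0.09 rad and x of gauge_middle_c1 in the frame of granite_flat between -0.042 and 0.042 m and y of gauge_middle_c1 in the frame of granite_flat between 0 and 0.082 m), for 0.3 s.
At the end, for the whole second after the job is handed in: The middle gauge (22 mm handle) stands upright (within 5 degrees) on the free (+y) half of the granite flat, its axis 13 mm or more inside the edges; cover closed (below 0.10 rad); small and large gauges stand in nests; the sleeve stands unshifted (8 mm) (all of step 3 and value of joint cover below 0.1 rad and horizontal distance between gauge_small_c1 and gauge_box between 0.06 and 0.1 m and height (world z) of each of gauge_small_c1, gauge_large_c1 below 0.052 m and angle between each of gauge_small_c1, gauge_large_c1's own z axis and vertical below 0.35 rad and horizontal distance between gauge_large_c1 and gauge_box between 0.06 and 0.1 m and angle between sleeve's own z axis and vertical below 0.1 rad); the robot touches nothing.
It fails at once if the sleeve is shifted by more than 8 mm (distance of sleeve from where it was at the start of the episode above 0.008 m).
It fails at once if the gauge is dropped or banged on the granite (over 60 N) (contact force between gauge_middle and granite_flat above 60 N).
It also fails if it takes over 72 s, if anything falls off the work surface, if the arm or the gripper's body presses on something with over 40 N, if the wrist force passes 120 N, or if a joint passes its speed limit or range.

## Robot

A 6-joint arm with a two-finger parallel gripper is mounted at the origin on a cart in front of the work surface, level with it; the furniture and walls round the work are solid. World frame = base frame: x ahead of the robot, y to its left, z up, the work surface at z = 0. Lengths are in m, angles in degrees, forces in N, time in s.
With the tool pointing down it reaches from about 0.3 to 0.875 m from the base axis. Payload 6.4 kg.
Tool frame: the origin (TCP) lies midway between the tips of the shut fingers; the grasp point (between the pads) lies 19 mm behind it; z points along the fingers, y is the line along which they close (so a half turn about z gives the same grasp; the last joint's range is limited). The gripper opens to 85 mm and grips with 20 to 120 N. Pads are 22 mm wide; open, the fingers measure 114 mm over their backs; the gripper's body (76 mm by 85 mm) begins 54 mm behind the grasp point. The pads swing forward as they close: fully open they stand 13 mm farther back than shut.
Start: joints at [60.888, 10.359, 92.074, -0, 77.567, -11.82], TCP at [0.171, 0.549, 0.231] pointing down, gripper open.
Joint ranges: [-171.53, 171.53], [-51.25, 118.39], [17.06, 147.69], [-65.23, 245.23], [0, 150.52], [-178.68, 178.68]. Speed limits (degrees/s): [147.25, 147.25, 172.46, 180, 180, 180].

## Interface

Orientations are given as a 3x3 rotation matrix whose columns are the frame's x, y, z axes.
In Python, from cell import manip, optics gives the robot as it stands. The module is installed in compiled form; this text tells all that it offers.
- The arm moves only by the tool jog_arm, never from a script. Its argument "plan" is a list of rows, each an object with "rot": the turn, a rotation vector about the world's x, y, z in units of 6 degrees (1.0 is 6 degrees), a list of three; "dp": the shift along the world's x, y, z in units of 40 mm (1.0 is 40 mm), a list of three; "hand": the finger opening in mm, from 0 to 85.4. A call has 1 to 20 rows; each row shifts and turns the commanded pose from where the row before left it; what a row does not reach is not made up. A row lasts 1/10 s, in which the tool goes at most 50 mm and 8.59 degrees, less where a joint would pass 70% of its speed; a pose out of reach is approached as far as the arm can. A call is refused whole if a number of a shift passes 1 or a number of a turn 1, either way. A call with a gripper value outside its range is refused whole. The fingers move at their own pace and stop on an object; "grip_force" is the grip in N (left out, the last holds). Time passes only in rows, so rows that do not move let the fingers close. It gives the time, the measured TCP pose, the force, the opening and the grip force at its end, in the units of the state.
- manip.get_obs(): the state, without advancing time (a new reading comes with each control period).
- optics.capture(name): name is "scene" or "top" or "wrist"; returns the picture (420x560x3 uint8, red, green, blue); there is no depth.
- optics.calibration(name): a dict with "vertical_fov" (degrees; the focal length in pixels is half the picture's height over the tangent of half this angle, whatever the lens; pixels are square), "cx", "cy" (the principal point, pixels), "world_from_camera" (4x4, takes a point from camera to world coordinates); the wrist camera has in their place "tool_from_camera" (4x4, takes a point from camera to tool coordinates, whose origin is the TCP and whose axes are the flange's). Camera axes: x right, y down, z forward; pixel columns grow to the right and rows downward; lengths in m; the calibration is good to about 2 mm. A picture is of the moment at which its call begins: read the wrist's pose just before it. calibration takes no time and is no camera call.
- manip.job_done(): hands the job in; it is judged then, once.
The state is a dict: "time_s": time; "q": joint angles; "dq": joint speeds; "joint_efforts": joint torques, N m; "ee_pos": TCP position; "tcp_rot": TCP orientation; "ft_force": force on the tool from outside, world axes, zero at the start; "ft_torque": the same for the moment, N m; "opening": opening from 0.0 (shut) to 1.0 (fully open); "grasp_force": force on a finger pad.
Only numpy, scipy, OpenCV 4.12 (cv2) and the standard library are available. Lean on these libraries where they do the work, as an engineer would, in place of code of your own. Each camera call takes 0.05 s, during which the arm holds its last target. There are 200 camera calls.

## Working session

There is one attempt and no reset: what is moved stays moved. The work goes in short steps, Python scripts to look and compute and a tool call to move; the robot and the scene stay as the last step left them, time stands still between calls to the robot, and variables do not carry over. Pictures are saved under pics/ and viewed, at most 10 in all, crops included, and the job is handed in when it is done.

Besides the shell and the picture viewer there is one more tool, called after "Emit:" by a JSON object that holds its "op" and its "data". jog_arm: Moves the arm, as the interface text tells. Its arguments: {"type":"object","properties":{"plan":{"type":"array"},"grip_force":{"type":"number"}},"required":["plan"]}

```bash
mkdir -p pics
python3 - <<'E'
from cell import manip, optics
import cv2
o=manip.get_obs();print({k:o[k] for k in('time_s','ee_pos','tcp_rot','opening')})
for n in('scene','top'):
    print(n,optics.calibration(n)); cv2.imwrite(f'pics/{n}0.png',optics.capture(n)[:,:,::-1])
print(optics.calibration('wrist'))
E
```

```text
{'time_s': 0.0, 'ee_pos': array([0.17064365, 0.54852028, 0.23039135]), 'tcp_rot': array([[-9.54794038e-01,  2.97266940e-01, -8.43080092e-04],
       [ 2.97267927e-01,  9.54792888e-01, -1.52339573e-03],
       [ 3.52111690e-04, -1.70514983e-03, -9.99998484e-01]]), 'opening': 1.0007104272314766}
scene {'vertical_fov': 47.49985666772086, 'cx': 274.26309491207184, 'cy': 202.14733377004546, 'world_from_camera': array([[-0.31614079, -0.841756  ,  0.43760922,  0.05147869],
       [-0.94869854,  0.28297817, -0.14104761,  0.09078284],
       [-0.00510618, -0.45975014, -0.88803364,  1.09835962],
       [ 0.        ,  0.        ,  0.        ,  1.        ]])}
top {'vertical_fov': 57.375638020953915, 'cx': 276.88287944336446, 'cy': 209.6943210600604, 'world_from_camera': array([[ 3.64061393e-04, -9.88430070e-01,  1.51676844e-01,
         4.04905373e-01],
       [-9.99909136e-01,  1.68409759e-03,  1.33747575e-02,
        -8.21030139e-02],
       [-1.34754511e-02, -1.51667931e-01, -9.88339643e-01,
         1.09968904e+00],
       [ 0.00000000e+00,  0.00000000e+00,  0.00000000e+00,
         1.00000000e+00]])}
{'vertical_fov': 61.725811922713675, 'cx': 284.86445359690686, 'cy': 221.65671314037348, 'tool_from_camera': array([[-6.45412572e-04, -9.58596095e-01, -2.84768522e-01,
         7.22417278e-02],
       [ 9.99999770e-01, -6.77474887e-04,  1.40898903e-05,
        -2.15918575e-04],
       [-2.06430036e-04, -2.84768447e-01,  9.58596312e-01,
        -1.43392843e-01],
       [ 0.00000000e+00,  0.00000000e+00,  0.00000000e+00,
         1.00000000e+00]])}
```

View pics/top0.png

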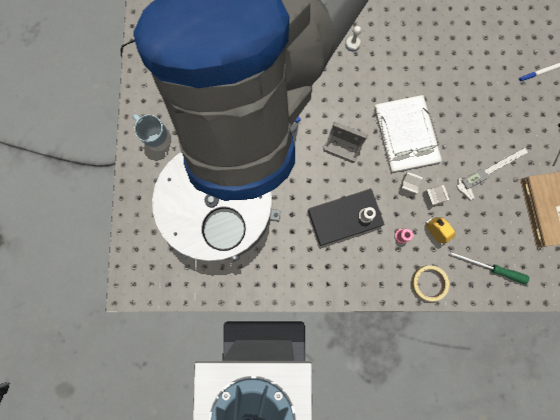

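View pics/scene0.png

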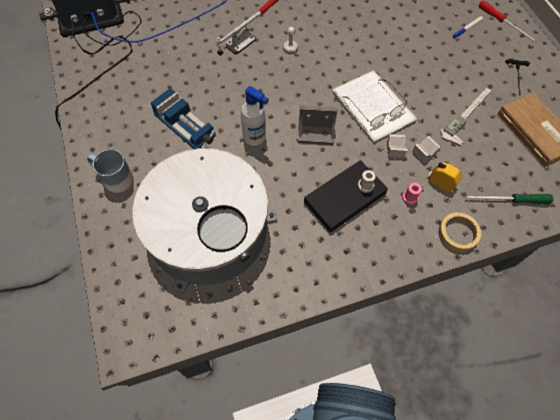

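The scene picture shows the box cover with its hub at (200,204) and the hand hole at (222,229). The black flat is at (346,196) with the white sleeve on its right half at (367,180), and the pink look-alike stands off the flat at (413,193). The sleeve on the flat is the real one.

```bash
cat > h.py <<'E'
import numpy as np, cv2
from scipy.optimize import least_squares
from cell import manip, optics
def ray(name,px,z,T=None):
    c=optics.calibration(name); f=210/np.tan(np.radians(c['vertical_fov']/2))
    T=c['world_from_camera'] if T is None else T
    px=np.atleast_2d(px).astype(float)
    d=np.c_[(px[:,0]-c['cx'])/f,(px[:,1]-c['cy'])/f,np.ones(len(px))]@T[:3,:3].T
    return (T[:3,3]+d*((z-T[2,3])/d[:,2])[:,None])[:,:2]
def circ(p,r0=None):
    f=lambda v:np.hypot(*(p-v[:2]).T)-(v[2] if r0 is None else r0)
    return least_squares(f,[*p.mean(0),r0 or .1],loss='soft_l1',f_scale=.002).x
def wristT():
    o=manip.get_obs();T=np.eye(4);T[:3,:3]=o['tcp_rot'];T[:3,3]=o['ee_pos']
    return T@optics.calibration('wrist')['tool_from_camera']
E
python3 - <<'E'
from h import *
for n in('scene','top'):
    im=cv2.imread(f'pics/{n}0.png');g=im.max(2)
    m=(g>150).astype(np.uint8); 
    k,l,s,c=cv2.connectedComponentsWithStats(m)
    seed=(212,180) if 0 else None
    box=(130,150,140,130) if n=='scene' else (150,145,125,115)
    sub=[i for i in range(1,k) if box[0]<c[i][0]<box[0]+box[2] and box[1]<c[i][1]<box[1]+box[3]]
    i=max(sub,key=lambda i:s[i][4]); mm=(l==i).astype(np.uint8)
    cs,h=cv2.findContours(mm,cv2.RETR_CCOMP,cv2.CHAIN_APPROX_NONE)
    for j,ct in enumerate(cs):
        if len(ct)<20: continue
        p=ct[:,0,:]; z=.131
        print(n,'outer' if h[0][j][3]<0 else 'inner',len(ct),p.mean(0),circ(ray(n,p,z)))
    b=(g<60).astype(np.uint8)
    b=cv2.morphologyEx(b,cv2.MORPH_OPEN,np.ones((3,3)))
    k,l,s,c=cv2.connectedComponentsWithStats(b)
    for i in range(1,k):
        if s[i][4]>60 and abs(c[i][0]-346)<40 and abs(c[i][1]-205)<40:
            cs,_=cv2.findContours((l==i).astype(np.uint8),cv2.RETR_EXTERNAL,cv2.CHAIN_APPROX_NONE)
            P=ray(n,cs[0][:,0,:],.03); r=cv2.minAreaRect((P*1000).astype(np.float32)); print('granite',s[i][4],r,cv2.boxPoints(r).tolist())
    # bright sleeve
    im2=m.copy();k,l,s,c=cv2.connectedComponentsWithStats(m)
    for i in range(1,k):
        if s[i][4]>20 and abs(c[i][0]-368)<12 and abs(c[i][1]-(180 if n=='scene' else 214))<14: print('sleeve',s[i],c[i],ray(n,c[i],.052))
    crop=np.hstack([cv2.resize(im[145:295,125:285],(480,450))]) if n=='scene' else cv2.resize(im[140:275,140:290],None,fx=3,fy=3)
    cv2.imwrite(f'pics/c_{n}.png',crop)
a=cv2.imread('pics/c_scene.png');b=cv2.imread('pics/scene0.png')[155:245,290:440];b=cv2.resize(b,(320,192))
cv2.imwrite('pics/c1.png',np.hstack([a,np.vstack([b,np.zeros((258,320,3),np.uint8)])]))
E
```

```text
scene outer 1853 [265.47922288 250.3432272 ] [0.46190537 0.0217701  0.26054074]
scene inner 27 [198.48148148 343.11111111] [0.2777596  0.17853651 0.00882882]
scene inner 29 [220.44827586 335.75862069] [0.27783442 0.13403095 0.00918777]
scene inner 34 [242.17647059 328.11764706] [0.278291   0.08896466 0.01086923]
scene inner 26 [261.46153846 321.92307692] [0.27790323 0.04796744 0.00854545]
scene inner 27 [193.11111111 321.7037037 ] [0.32267207 0.17878925 0.00912833]
scene inner 28 [282.96428571 315.07142857] [0.27736799 0.00191068 0.0095256 ]
scene inner 26 [214.         314.88461538] [0.32237956 0.13488378 0.00897603]
scene inner 25 [302.72 308.4 ] [ 0.27814195 -0.04089054  0.00926753]
scene inner 31 [235.48387097 307.80645161] [0.32230537 0.0899585  0.01043876]
scene inner 23 [323.7826087  301.08695652] [ 0.27808257 -0.08727494  0.00825499]
scene inner 27 [255.25925926 301.62962963] [0.32180606 0.04719839 0.00942782]
scene inner 25 [343.12 294.88] [ 0.27728693 -0.12947035  0.00935093]
scene inner 27 [275.85185185 294.7037037 ] [0.32211579 0.00214941 0.0096323 ]
scene inner 21 [354.9
[... 1877 characters left out ...]
58358]
scene inner 24 [293.375      173.54166667] [ 0.5860132  -0.12926193  0.01012536]
scene inner 24 [287.45833333 158.625     ] [ 0.62954251 -0.1299703   0.01081555]
granite 2815 ((536.9593505859375, -256.67572021484375), (119.93882751464844, 197.92137145996094), 17.931730270385742) [[449.43463134765625, -180.98573303222656], [510.37139892578125, -369.2928771972656], [624.4840698242188, -332.36572265625], [563.5473022460938, -144.05856323242188]]
sleeve [363 170  13  11  87] [368.59770115 175.10344828] [[ 0.5641386  -0.32703752]]
top outer 106 [223.5754717  229.63207547] [0.50274536 0.06625143 0.04763916]
sleeve [359 207  17  13 112] [367.91071429 212.59821429] [[ 0.55718419 -0.31829005]]
```

View pics/c1.png

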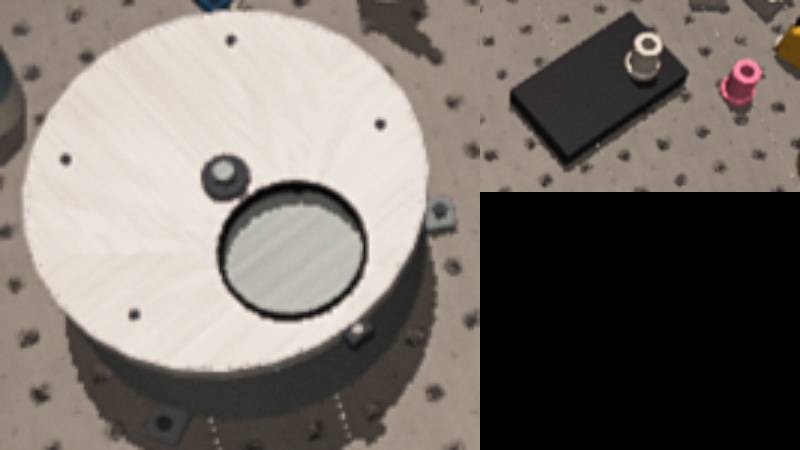

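Run:
```python
from h import *
for n in('scene','top'):
    im=cv2.imread(f'pics/{n}0.png');g=im.max(2)
    x0,y0=((222,228) if n=='scene' else (224,229))
    # radial scan from hole centre: outermost collar->white transition, first dark
    pi=[];po=[]
    for a in np.radians(np.arange(0,360,4)):
        rr=np.arange(8,40,.25)
        v=cv2.remap(g.astype(np.float32),(x0+rr*np.cos(a)).astype(np.float32)[None],(y0+rr*np.sin(a)).astype(np.float32)[None],cv2.INTER_LINEAR)[0]
        d=np.flatnonzero(v<90)
        if len(d)==0: continue
        d=d[d<d[0]+40]
        w=[i for i in range(d[0],len(v)) if v[i]>160]
        if w: po.append((x0+rr[w[0]]*np.cos(a),y0+rr[w[0]]*np.sin(a)))
    P=ray(n,po,.134); print(n,len(P),'collar outer',circ(P,.056),circ(P))
    # cover edge from hub
    x0,y0=((200,210) if n=='scene' else (212,205)); po=[]
    for a in np.radians(np.arange(0,360,3)):
        rr=np.arange(40,85,.25)
        v=cv2.remap(g.astype(np.float32),(x0+rr*np.cos(a)).astype(np.float32)[None],(y0+rr*np.sin(a)).astype(np.float32)[None],cv2.INTER_LINEAR)[0]
        w=np.flatnonzero(v<180)
        if len(w) and w[0]>0: po.append((x0+rr[w[0]]*np.cos(a),y0+rr[w[0]]*np.sin(a)))
    P=ray(n,po,.131);print('cover',len(P),circ(P,.150),circ(P))
    h=(199.5,203) if n=='scene' else (211.5,200)
    print('hub',ray(n,h,.14), 'lug',ray(n,(125+358/3,145+330/3),.12) if n=='scene' else '')
```

```text
scene 89 collar outer [0.50349554 0.06736369 0.056     ] [0.50356073 0.06738309 0.05715918]
cover 113 [0.58109448 0.10240041 0.15      ] [0.57914742 0.10075512 0.15231534]
hub [[0.57555309 0.09949311]] lug [[0.4311141  0.03844095]]
top 87 collar outer [0.50586873 0.0670282  0.056     ] [0.50587353 0.06701682 0.05644138]
cover 76 [0.58074252 0.10439344 0.15      ] [0.58199405 0.10073922 0.15343694]
hub [[0.57743961 0.097373  ]] lug
```

Emit:
{"op": "jog_arm", "data": {"plan": [{"dp":[0.52,-0.75,0],"rot":[0,0,0],"hand":66},{"dp":[0.52,-0.75,0],"rot":[0,0,0],"hand":66},{"dp":[0.52,-0.75,0],"rot":[0,0,0],"hand":66},{"dp":[0.52,-0.75,0],"rot":[0,0,0],"hand":66},{"dp":[0.52,-0.75,0],"rot":[0,0,0],"hand":66},{"dp":[0.52,-0.75,0],"rot":[0,0,0],"hand":66},{"dp":[0.52,-0.75,0],"rot":[0,0,0],"hand":66},{"dp":[0.52,-0.75,0],"rot":[0,0,0],"hand":66},{"dp":[0.52,-0.75,0],"rot":[0,0,0],"hand":66},{"dp":[0.52,-0.75,0],"rot":[0,0,0],"hand":66},{"dp":[0.52,-0.75,0],"rot":[0,0,0],"hand":66},{"dp":[0.52,-0.75,0],"rot":[0,0,0],"hand":66},{"dp":[0.52,-0.75,0],"rot":[0,0,0],"hand":66},{"dp":[0.52,-0.75,0],"rot":[0,0,0],"hand":66},{"dp":[0.52,-0.75,0],"rot":[0,0,0],"hand":66},{"dp":[0.52,-0.75,0],"rot":[0,0,0],"hand":66},{"dp":[0,0,0],"rot":[0,0,0],"hand":66},{"dp":[0,0,0],"rot":[0,0,0],"hand":66}], "grip_force": 20}}

```text
time_s: 1.9
ee_pos: [0.5034, 0.0686, 0.2307]
tcp_rot: [[-0.954, 0.299, -0.002], [0.299, 0.954, 0.0], [0.002, -0.0, -1.0]]
ft_force: [0.7, -0.2, -0.2]
opening: 0.77
grasp_force: 0.0
```

Run:
```python
from h import *
T=wristT(); o=manip.get_obs(); print(o['ee_pos'],o['opening'],o['tcp_rot'][:,1])
im=optics.capture('wrist')[:,:,::-1]; cv2.imwrite('pics/w1.png',im); np.save('T1.npy',T)
c=optics.calibration('wrist');f=210/np.tan(np.radians(c['vertical_fov']/2))
for p in([.5045,.0672,.137],[.5775,.1,.14]):
    q=np.linalg.inv(T)@np.r_[p,1]; print(q[0]/q[2]*f+c['cx'],q[1]/q[2]*f+c['cy'])
```

```text
[0.50341765 0.06857501 0.23065721] 0.7699079551484465 [ 2.99015742e-01  9.54248178e-01 -2.08107532e-05]
283.7693213971284 226.29616110941035
355.04570296232737 304.02829484834166
```

View pics/w1.png

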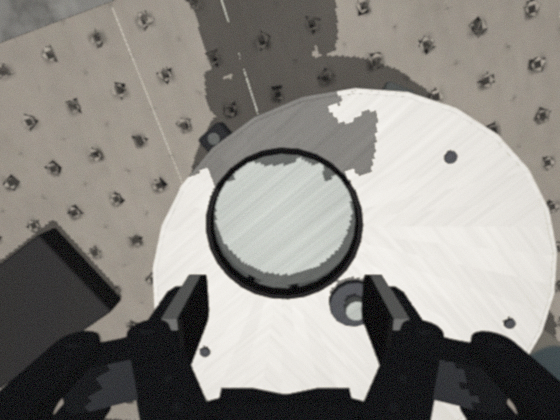

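The wrist picture shows the collar centred at (285,222) and the hub at (350,303), within about 3 mm of my estimate. I'm lowering the fingers into the hole and computing the arc increments.

Run:
```python
import numpy as np
c=np.array([.577,.0985])
P=lambda a:c+.08*np.c_[np.cos(np.radians(a)),np.sin(np.radians(a))]
for n,(a,b,k) in dict(n1=(203,290,10),n2=(287.5,353.5,8),n3=(351.5,417.5,8),n4=(415.5,481.5,8)).items():
    p=P(np.linspace(a,b,k+1)); print(n,p[-1],np.round(np.diff(p,axis=0)/.04,2).tolist())
print(P(203.3+np.degrees([1.47,2.58,3.70,4.82])))
```

```text
n1 [0.60436161 0.02332459] [[0.14, -0.27], [0.18, -0.25], [0.21, -0.22], [0.24, -0.18], [0.27, -0.14], [0.29, -0.1], [0.3, -0.06], [0.3, -0.01], [0.3, 0.04], [0.29, 0.08]]
n2 [0.65648575 0.08944374] [[0.27, 0.11], [0.25, 0.14], [0.23, 0.18], [0.2, 0.21], [0.17, 0.23], [0.13, 0.26], [0.09, 0.27], [0.05, 0.28]]
n3 [0.61998397 0.16597132] [[0.02, 0.29], [-0.02, 0.29], [-0.06, 0.28], [-0.1, 0.27], [-0.14, 0.25], [-0.17, 0.23], [-0.2, 0.2], [-0.23, 0.17]]
n4 [0.53520011 0.16671121] [[-0.25, 0.15], [-0.27, 0.11], [-0.28, 0.07], [-0.29, 0.03], [-0.29, -0.01], [-0.28, -0.05], [-0.27, -0.09], [-0.26, -0.13]]
[[0.60108948 0.02221306]
 [0.65604178 0.08615505]
 [0.62254881 0.16426706]
 [0.53764786 0.16815206]]
```

Emit:
{"op": "jog_arm", "data": {"plan": [{"dp":[0,0,-0.6],"rot":[0,0,0],"hand":66},{"dp":[0,0,-0.6],"rot":[0,0,0],"hand":66},{"dp":[0,0,-0.6],"rot":[0,0,0],"hand":66},{"dp":[0,0,-0.4],"rot":[0,0,0],"hand":66},{"dp":[0,0,-0.3],"rot":[0,0,0],"hand":66},{"dp":[0,0,-0.2],"rot":[0,0,0],"hand":66},{"dp":[0,0,-0.15],"rot":[0,0,0],"hand":66},{"dp":[0,0,0],"rot":[0,0,0],"hand":66}]}}

```text
time_s: 2.75
ee_pos: [0.5034, 0.0693, 0.1169]
tcp_rot: [[-0.955, 0.297, -0.001], [0.297, 0.955, 0.0], [0.001, -0.0, -1.0]]
ft_force: [0.0, 0.5, 0.5]
opening: 0.775
grasp_force: 0.0
```

Emit:
{"op": "jog_arm", "data": {"plan": [{"dp":[0.14,-0.28,0],"rot":[0,0,0],"hand":66},{"dp":[0.18,-0.25,0],"rot":[0,0,0],"hand":66},{"dp":[0.21,-0.22,0],"rot":[0,0,0],"hand":66},{"dp":[0.24,-0.18,0],"rot":[0,0,0],"hand":66},{"dp":[0.27,-0.14,0],"rot":[0,0,0],"hand":66},{"dp":[0.29,-0.1,0],"rot":[0,0,0],"hand":66},{"dp":[0.3,-0.06,0],"rot":[0,0,0],"hand":66},{"dp":[0.3,-0.01,0],"rot":[0,0,0],"hand":66},{"dp":[0.3,0.04,0],"rot":[0,0,0],"hand":66},{"dp":[0.29,0.08,0],"rot":[0,0,0],"hand":66},{"dp":[0,0,0],"rot":[0,0,0],"hand":66},{"dp":[0,0,0],"rot":[0,0,0],"hand":66}]}}

```text
time_s: 3.95
ee_pos: [0.6049, 0.0236, 0.1177]
tcp_rot: [[-0.955, 0.297, 0.001], [0.297, 0.955, -0.0], [-0.001, 0.0, -1.0]]
ft_force: [-0.9, 0.1, -0.2]
opening: 0.776
grasp_force: 0.0
```

Run:
```python
from h import *
o=manip.get_obs(); print(o['ee_pos'],o['ft_force'])
cv2.imwrite('pics/m1.png',np.hstack([optics.capture('wrist')[60:420,:,::-1][:, 100:460],optics.capture('scene')[:,:,::-1][100:280,100:320].repeat(2,0).repeat(2,1)]))
```

```text
[0.60494168 0.02361773 0.11767537] [-0.85954585  0.06325779 -0.18779617]
```

View pics/m1.png

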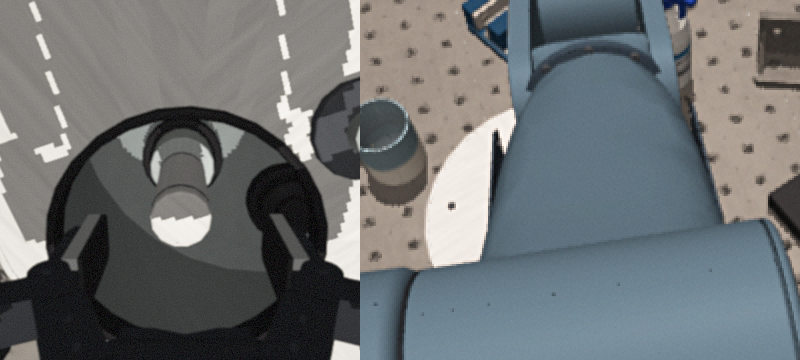

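The hole is over nest 1, where a gauge is visible with its handle top at crop (182,217), about 62 px wide. Next I'll measure its diameter.

Run:
```python
from h import *
T=wristT()
P=ray('wrist',[(100+150.5,60+217),(100+212,60+217),(282,60+247),(282,60+187)],.118,T); print(P,np.hypot(*(P[0]-P[1])),np.hypot(*(P[2]-P[3])))
```

```text
[[0.59588832 0.01024884]
 [0.6040532  0.03637856]
 [0.61439464 0.01912156]
 [0.58648945 0.02790827]] 0.02737567111203729 0.029255870420169826
```

Diameter is about 28 mm, so nest 1 holds the large gauge. On to nest 2.

Emit:
{"op": "jog_arm", "data": {"plan": [{"dp":[0.25,0.11,0],"rot":[0,0,0],"hand":66},{"dp":[0.23,0.15,0],"rot":[0,0,0],"hand":66},{"dp":[0.21,0.18,0],"rot":[0,0,0],"hand":66},{"dp":[0.19,0.21,0],"rot":[0,0,0],"hand":66},{"dp":[0.16,0.23,0],"rot":[0,0,0],"hand":66},{"dp":[0.12,0.25,0],"rot":[0,0,0],"hand":66},{"dp":[0.09,0.26,0],"rot":[0,0,0],"hand":66},{"dp":[0.05,0.27,0],"rot":[0,0,0],"hand":66},{"dp":[0,0,0],"rot":[0,0,0],"hand":66},{"dp":[0,0,0],"rot":[0,0,0],"hand":66}]}}

```text
time_s: 5.05
ee_pos: [0.6572, 0.0916, 0.1176]
tcp_rot: [[-0.955, 0.296, 0.002], [0.296, 0.955, 0.0], [-0.001, 0.001, -1.0]]
ft_force: [-0.5, 0.4, -0.1]
opening: 0.774
grasp_force: 0.0
```

Run:
```python
from h import *
o=manip.get_obs(); print(o['ee_pos'],o['ft_force']);np.save('T2.npy',wristT())
cv2.imwrite('pics/m2.png',optics.capture('wrist')[:,:,::-1])
```

```text
[0.65720194 0.09155689 0.1175894 ] [-0.45304461  0.42886651 -0.08184421]
```

View pics/m2.png

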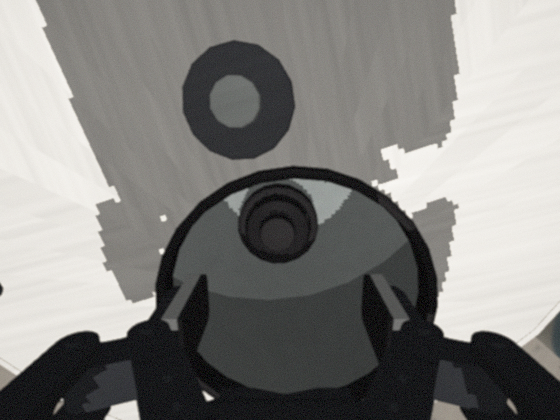

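Nest 2 shows only a low dark cap at (278,232), so I go on to nest 3.

Emit:
{"op": "jog_arm", "data": {"plan": [{"dp":[0,0.27,0],"rot":[0,0,0],"hand":66},{"dp":[-0.03,0.27,0],"rot":[0,0,0],"hand":66},{"dp":[-0.07,0.26,0],"rot":[0,0,0],"hand":66},{"dp":[-0.1,0.25,0],"rot":[0,0,0],"hand":66},{"dp":[-0.14,0.24,0],"rot":[0,0,0],"hand":66},{"dp":[-0.17,0.21,0],"rot":[0,0,0],"hand":66},{"dp":[-0.2,0.19,0],"rot":[0,0,0],"hand":66},{"dp":[-0.22,0.16,0],"rot":[0,0,0],"hand":66},{"dp":[0,0,0],"rot":[0,0,0],"hand":66},{"dp":[0,0,0],"rot":[0,0,0],"hand":66}]}}

```text
time_s: 6.1
ee_pos: [0.6194, 0.1655, 0.1177]
tcp_rot: [[-0.955, 0.297, 0.001], [0.297, 0.955, 0.001], [-0.001, 0.001, -1.0]]
ft_force: [-1.2, -0.1, -0.1]
opening: 0.77
grasp_force: 0.0
```

Run:
```python
from h import *
o=manip.get_obs(); print(o['ee_pos'],o['ft_force']);np.save('T3.npy',wristT())
cv2.imwrite('pics/m3.png',optics.capture('wrist')[:,:,::-1])
```

```text
[0.6194312  0.16545852 0.1176946 ] [-1.21008953 -0.0567632  -0.08147316]
```

View pics/m3.png

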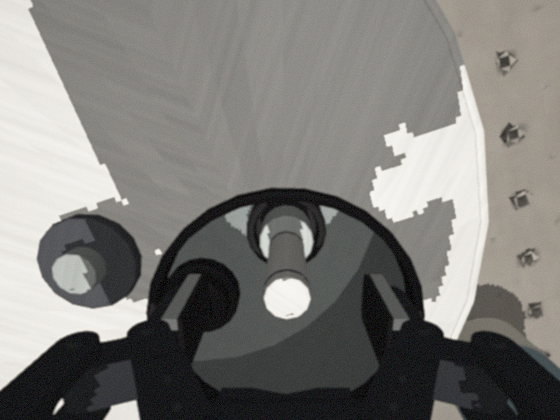

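Nest 3's handle top is at (287,297) and about 47 px wide. The large one was 61.5 px wide at 28 mm, so this is about 21–22 mm: the middle gauge.

Run:
```python
from h import *
T=np.load('T3.npy');P=ray('wrist',[(263.5,297),(311,297),(287.5,297)],.118,T); d=P[2]-manip.get_obs()['ee_pos'][:2]
print(P,np.hypot(*(P[0]-P[1])),d,d/.04)
```

```text
[[0.62212148 0.15422305]
 [0.62856364 0.17478835]
 [0.62537607 0.16461266]] 0.021550706976857396 [ 0.00590356 -0.00097925] [ 0.14758889 -0.0244813 ]
```

Emit:
{"op": "jog_arm", "data": {"plan": [{"dp":[0,0,0],"rot":[0,0,0],"hand":56},{"dp":[0,0,0],"rot":[0,0,0],"hand":56},{"dp":[0.08,-0.02,0],"rot":[0,0,0],"hand":56},{"dp":[0.07,0,0],"rot":[0,0,0],"hand":56},{"dp":[0,0,-0.2],"rot":[0,0,0],"hand":56},{"dp":[0,0,-0.25],"rot":[0,0,0],"hand":56},{"dp":[0,0,-0.25],"rot":[0,0,0],"hand":56},{"dp":[0,0,-0.24],"rot":[0,0,0],"hand":56},{"dp":[0,0,0],"rot":[0,0,0],"hand":56},{"dp":[0,0,0],"rot":[0,0,0],"hand":40},{"dp":[0,0,0],"rot":[0,0,0],"hand":32},{"dp":[0,0,0],"rot":[0,0,0],"hand":26},{"dp":[0,0,0],"rot":[0,0,0],"hand":10},{"dp":[0,0,0],"rot":[0,0,0],"hand":10},{"dp":[0,0,0],"rot":[0,0,0],"hand":10},{"dp":[0,0,0],"rot":[0,0,0],"hand":10},{"dp":[0,0,0],"rot":[0,0,0],"hand":10}], "grip_force": 40}}

```text
time_s: 7.85
ee_pos: [0.627, 0.164, 0.0815]
tcp_rot: [[-0.955, 0.297, 0.004], [0.297, 0.955, 0.0], [-0.004, 0.001, -1.0]]
ft_force: [-0.6, 0.2, 14.3]
opening: 0.246
grasp_force: 39.0
```

Emit:
{"op": "jog_arm", "data": {"plan": [{"dp":[0,0,0.15],"rot":[0,0,0],"hand":10},{"dp":[0,0,0.3],"rot":[0,0,0],"hand":10},{"dp":[0,0,0.5],"rot":[0,0,0],"hand":10},{"dp":[0,0,0.6],"rot":[0,0,0],"hand":10},{"dp":[0,0,0.6],"rot":[0,0,0],"hand":10},{"dp":[0,0,0.6],"rot":[0,0,0],"hand":10},{"dp":[0,0,0.6],"rot":[0,0,0],"hand":10},{"dp":[0,0,0.4],"rot":[0,0,0],"hand":10},{"dp":[0,0,0.25],"rot":[0,0,0],"hand":10},{"dp":[0,0,0],"rot":[0,0,0],"hand":10},{"dp":[0,0,0],"rot":[0,0,0],"hand":10},{"dp":[0,0,0],"rot":[0,0,0],"hand":10}]}}

```text
time_s: 9.05
ee_pos: [0.6244, 0.1638, 0.2379]
tcp_rot: [[-0.955, 0.297, -0.003], [0.297, 0.955, -0.0], [0.003, -0.001, -1.0]]
ft_force: [-0.2, -0.5, -1.8]
opening: 0.248
grasp_force: 39.3
```

Run:
```python
from h import *
T=wristT();o=manip.get_obs(); print(o['ee_pos'],o['ft_force'],o['opening'])
np.save('T4.npy',T);cv2.imwrite('pics/m4.png',np.hstack([optics.capture('wrist')[:,:,::-1][:,80:480],cv2.resize(optics.capture('top')[:,:,::-1][140:280,150:280],(390,420))]))
p=o['ee_pos']; print((np.array([.529,-.216])-p[:2])/.04)
```

```text
[0.62443152 0.16375234 0.23786461] [-0.18033784 -0.52844533 -1.80408193] 0.24752055173080192
[-2.38578809 -9.4938086 ]
```

View pics/m4.png

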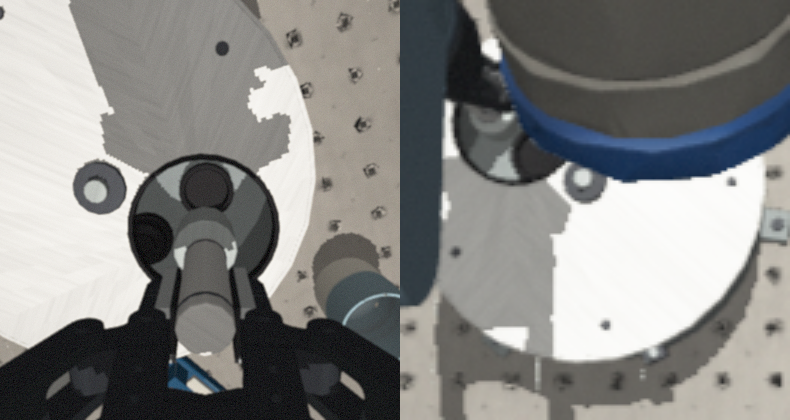

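The gauge hangs upright from the fingers at crop (205,320), clear above the hole. The nest behind it is empty. Carrying it to the flat.

Emit:
{"op": "jog_arm", "data": {"plan": [{"dp":[-0.06,-0.25,0.1],"rot":[0,0,0],"hand":10},{"dp":[-0.12,-0.5,0.1],"rot":[0,0,0],"hand":10},{"dp":[-0.19,-0.75,0],"rot":[0,0,0],"hand":10},{"dp":[-0.21,-0.85,0],"rot":[0,0,0],"hand":10},{"dp":[-0.21,-0.85,0],"rot":[0,0,0],"hand":10},{"dp":[-0.21,-0.85,0],"rot":[0,0,0],"hand":10},{"dp":[-0.21,-0.85,0],"rot":[0,0,0],"hand":10},{"dp":[-0.21,-0.85,0],"rot":[0,0,0],"hand":10},{"dp":[-0.21,-0.85,0],"rot":[0,0,0],"hand":10},{"dp":[-0.21,-0.85,0],"rot":[0,0,0],"hand":10},{"dp":[-0.19,-0.75,0],"rot":[0,0,0],"hand":10},{"dp":[-0.19,-0.75,0],"rot":[0,0,0],"hand":10},{"dp":[-0.12,-0.5,0],"rot":[0,0,0],"hand":10},{"dp":[-0.05,-0.19,0],"rot":[0,0,0],"hand":10},{"dp":[0,0,0],"rot":[0,0,0],"hand":10},{"dp":[0,0,0],"rot":[0,0,0],"hand":10},{"dp":[0,0,0],"rot":[0,0,0],"hand":10}]}}

```text
time_s: 10.85
ee_pos: [0.5299, -0.2206, 0.2477]
tcp_rot: [[-0.955, 0.296, -0.0], [0.296, 0.955, 0.0], [0.0, 0.0, -1.0]]
ft_force: [1.0, 1.1, -2.9]
opening: 0.241
grasp_force: 39.5
```

Run:
```python
from h import *
T=wristT();o=manip.get_obs(); print(o['ee_pos'],o['ft_force'],o['opening'])
im=optics.capture('wrist')[:,:,::-1].copy();c=optics.calibration('wrist');f=210/np.tan(np.radians(c['vertical_fov']/2))
C=np.array([.5429,-.259]);u=np.array([-.308,.951]);v=np.array([.951,.308])
def pr(p,z):
    q=np.linalg.inv(T)@np.r_[p,z,1];return (q[:2]/q[2]*f+[c['cx'],c['cy']]).round().astype(int)
cv2.polylines(im,[np.array([pr(C+a*v*.055+b*u*.095,.03) for a,b in((1,1),(1,-1),(-1,-1),(-1,1))])],True,(0,255,255),1)
cv2.circle(im,pr(C+.045*u,.03).tolist(),4,(0,0,255),-1)
cv2.imwrite('pics/m5.png',im)
```

```text
[ 0.52993627 -0.22062399  0.24770172] [ 1.03044885  1.08310217 -2.89174453] 0.2414320059123609
```

View pics/m5.png

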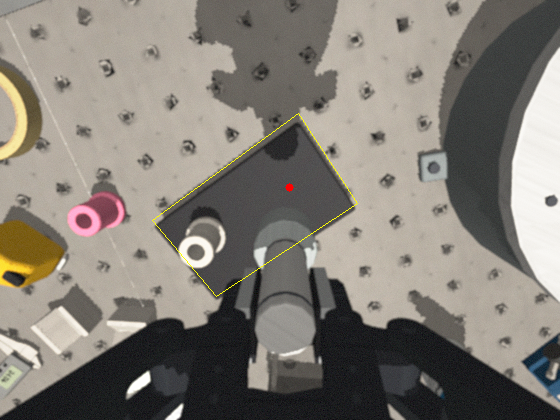

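The projected outline matches the flat, with the sleeve's foot at about (205,240) and the free spot at (289,187). The pose is right, so I'm lowering the gauge.

Emit:
{"op": "jog_arm", "data": {"plan": [{"dp":[0,0.1,-0.3],"rot":[0,0,0],"hand":10},{"dp":[0,0,-0.6],"rot":[0,0,0],"hand":10},{"dp":[0,0,-0.7],"rot":[0,0,0],"hand":10},{"dp":[0,0,-0.7],"rot":[0,0,0],"hand":10},{"dp":[0,0,-0.5],"rot":[0,0,0],"hand":10},{"dp":[0,0,-0.3],"rot":[0,0,0],"hand":10},{"dp":[0,0,-0.2],"rot":[0,0,0],"hand":10},{"dp":[0,0,-0.1],"rot":[0,0,0],"hand":10},{"dp":[0,0,0],"rot":[0,0,0],"hand":10},{"dp":[0,0,0],"rot":[0,0,0],"hand":10},{"dp":[0,0,0],"rot":[0,0,0],"hand":10}]}}

```text
time_s: 12.0
ee_pos: [0.5303, -0.2182, 0.1127]
tcp_rot: [[-0.955, 0.297, 0.002], [0.297, 0.955, -0.001], [-0.002, -0.001, -1.0]]
ft_force: [-0.3, 0.3, -2.2]
opening: 0.243
grasp_force: 39.5
```

Emit:
{"op": "jog_arm", "data": {"plan": [{"dp":[0,0,-0.1],"rot":[0,0,0],"hand":10},{"dp":[0,0,-0.05],"rot":[0,0,0],"hand":10},{"dp":[0,0,-0.05],"rot":[0,0,0],"hand":10},{"dp":[0,0,-0.03],"rot":[0,0,0],"hand":10},{"dp":[0,0,-0.02],"rot":[0,0,0],"hand":10},{"dp":[0,0,-0.02],"rot":[0,0,0],"hand":10},{"dp":[0,0,0],"rot":[0,0,0],"hand":10},{"dp":[0,0,0],"rot":[0,0,0],"hand":10}]}}

```text
time_s: 12.8
ee_pos: [0.5297, -0.2178, 0.1009]
tcp_rot: [[-0.955, 0.297, 0.0], [0.297, 0.955, -0.0], [-0.0, -0.0, -1.0]]
ft_force: [-0.0, -0.5, -1.7]
opening: 0.244
grasp_force: 39.5
```

Emit:
{"op": "jog_arm", "data": {"plan": [{"dp":[0,0,-0.02],"rot":[0,0,0],"hand":10},{"dp":[0,0,-0.02],"rot":[0,0,0],"hand":10},{"dp":[0,0,0],"rot":[0,0,0],"hand":10},{"dp":[0,0,0],"rot":[0,0,0],"hand":10}]}}

```text
time_s: 13.2
ee_pos: [0.5299, -0.2179, 0.0996]
tcp_rot: [[-0.955, 0.297, 0.0], [0.297, 0.955, -0.0], [-0.0, -0.0, -1.0]]
ft_force: [-0.9, 1.2, -0.2]
opening: 0.245
grasp_force: 39.7
```

Emit:
{"op": "jog_arm", "data": {"plan": [{"dp":[0,0,-0.02],"rot":[0,0,0],"hand":10},{"dp":[0,0,0],"rot":[0,0,0],"hand":10},{"dp":[0,0,0],"rot":[0,0,0],"hand":10}]}}

```text
time_s: 13.5
ee_pos: [0.5301, -0.218, 0.0996]
tcp_rot: [[-0.955, 0.297, 0.001], [0.297, 0.955, -0.001], [-0.001, -0.0, -1.0]]
ft_force: [-2.1, 1.4, 6.5]
opening: 0.243
grasp_force: 40.4
```

Contact felt at 6.5 N; releasing gradually.

Emit:
{"op": "jog_arm", "data": {"plan": [{"dp":[0,0,0],"rot":[0,0,0],"hand":22},{"dp":[0,0,0],"rot":[0,0,0],"hand":24},{"dp":[0,0,0],"rot":[0,0,0],"hand":28},{"dp":[0,0,0],"rot":[0,0,0],"hand":36},{"dp":[0,0,0],"rot":[0,0,0],"hand":50},{"dp":[0,0,0],"rot":[0,0,0],"hand":66},{"dp":[0,0,0],"rot":[0,0,0],"hand":66},{"dp":[0,0,0],"rot":[0,0,0],"hand":66},{"dp":[0,0,0.2],"rot":[0,0,0],"hand":66},{"dp":[0,0,0.4],"rot":[0,0,0],"hand":66},{"dp":[0,0,0.6],"rot":[0,0,0],"hand":66},{"dp":[0,0,0.7],"rot":[0,0,0],"hand":66},{"dp":[0,0,0.7],"rot":[0,0,0],"hand":66},{"dp":[0,0,0.7],"rot":[0,0,0],"hand":66},{"dp":[0,0,0.3],"rot":[0,0,0],"hand":66},{"dp":[0,0,0],"rot":[0,0,0],"hand":66},{"dp":[0,0,0],"rot":[0,0,0],"hand":66}]}}

```text
time_s: 15.2
ee_pos: [0.5293, -0.2175, 0.2415]
tcp_rot: [[-0.955, 0.297, -0.001], [0.297, 0.955, 0.001], [0.001, 0.0, -1.0]]
ft_force: [-0.1, 0.2, 0.0]
opening: 0.772
grasp_force: 0.0
```

Run:
```python
from h import *
T=wristT();o=manip.get_obs(); print(o['ee_pos'],o['opening'])
w=optics.capture('wrist')[:,:,::-1];s=optics.capture('scene')[:,:,::-1];cv2.imwrite('pics/s6.png',s)
cv2.imwrite('pics/m6.png',np.hstack([w[:,100:460],cv2.resize(s[130:270,120:440],(440,192)).repeat(1,0) if 0 else np.vstack([cv2.resize(s[130:270,120:440],(440,192)),np.zeros((228,440,3),np.uint8)])]))
p=o['ee_pos']; print((np.array([.6194,.1655,.1177])-p)/.04)
```

```text
[ 0.52928325 -0.21749355  0.24152544] 0.7718461250200362
[ 2.25291866  9.57483871 -3.09563589]
```

View pics/m6.png

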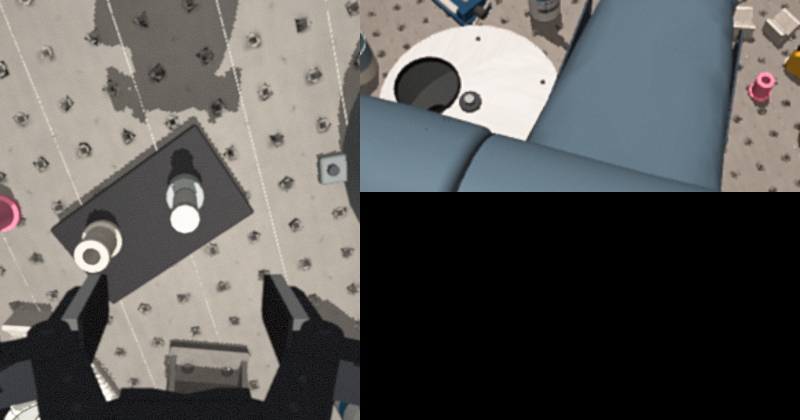

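The gauge stands upright alone on the free half (crop (185,190)), and the sleeve at (100,240) has not moved. Now locating the hole from the earlier wrist picture and computing the return arc.

Run:
```python
from h import *
T=np.load('T4.npy')
print('hole wrist',ray('wrist',(284,222),.137,T),'scene',ray('scene',(169.5,195.6),.137))
c=np.array([.577,.0985]);a=np.linspace(58,203-3,19)
h=c+.08*np.array([np.cos(np.radians(57.5)),np.sin(np.radians(57.5))])
a=np.linspace(57.5,-158,25);p=c+.08*np.c_[np.cos(np.radians(a)),np.sin(np.radians(a))]
print(p[0],(p[0]-manip.get_obs()['ee_pos'][:2])/.04);print(np.round(np.diff(p,axis=0)/.04,2).tolist(),p[-1])
```

```text
hole wrist [[0.62443635 0.16275794]] scene [[0.61758367 0.15990661]]
[0.61998397 0.16597132] [2.27881985 9.57985556]
[[0.25, -0.19], [0.22, -0.23], [0.18, -0.26], [0.14, -0.28], [0.09, -0.3], [0.04, -0.31], [-0.0, -0.31], [-0.05, -0.31], [-0.1, -0.3], [-0.15, -0.28], [-0.19, -0.25], [-0.22, -0.22], [-0.26, -0.18], [-0.28, -0.14], [-0.3, -0.09], [-0.31, -0.05], [-0.31, 0.0], [-0.31, 0.05], [-0.3, 0.1], [-0.28, 0.15], [-0.25, 0.19], [-0.22, 0.22], [-0.18, 0.26], [-0.14, 0.28]] [0.50282529 0.06853147]
```

Emit:
{"op": "jog_arm", "data": {"plan": [{"dp":[0.09,0.4,0],"rot":[0,0,0],"hand":58},{"dp":[0.18,0.75,0],"rot":[0,0,0],"hand":58},{"dp":[0.21,0.87,0],"rot":[0,0,0],"hand":58},{"dp":[0.21,0.87,0],"rot":[0,0,0],"hand":58},{"dp":[0.21,0.87,0],"rot":[0,0,0],"hand":58},{"dp":[0.21,0.87,0],"rot":[0,0,0],"hand":58},{"dp":[0.21,0.87,0],"rot":[0,0,0],"hand":58},{"dp":[0.21,0.87,0],"rot":[0,0,0],"hand":58},{"dp":[0.21,0.87,0],"rot":[0,0,0],"hand":58},{"dp":[0.21,0.87,0],"rot":[0,0,0],"hand":58},{"dp":[0.19,0.75,0],"rot":[0,0,0],"hand":58},{"dp":[0.12,0.4,0],"rot":[0,0,0],"hand":58},{"dp":[0.03,0.15,0],"rot":[0,0,0],"hand":58},{"dp":[0,0,0],"rot":[0,0,0],"hand":58},{"dp":[0,0,0],"rot":[0,0,0],"hand":58}]}}

```text
time_s: 16.8
ee_pos: [0.6211, 0.1576, 0.2422]
tcp_rot: [[-0.955, 0.298, -0.001], [0.298, 0.955, -0.001], [0.0, -0.001, -1.0]]
ft_force: [-0.5, -0.9, 1.1]
opening: 0.681
grasp_force: 0.0
```

Run:
```python
from h import *
T=wristT();o=manip.get_obs(); print(o['ee_pos'],o['opening'])
im=optics.capture('wrist')[:,:,::-1];g=im.max(2)
c=optics.calibration('wrist');f=210/np.tan(np.radians(c['vertical_fov']/2))
q=np.linalg.inv(T)@np.r_[.622,.163,.137,1];x0,y0=q[:2]/q[2]*f+[c['cx'],c['cy']];print(x0,y0)
po=[]
for a in np.radians(np.arange(180,361,4)):
    rr=np.arange(90,40,-.5);v=[g[int(y0+r*np.sin(a)),int(x0+r*np.cos(a))] for r in rr]
    w=np.flatnonzero(np.array(v)<50)
    if len(w): po.append((x0+rr[w[0]]*np.cos(a),y0+rr[w[0]]*np.sin(a)))
P=ray('wrist',po,.137,T);print(len(P),circ(P,.056),circ(P))
```

```text
[0.62108699 0.1575758  0.24220723] 0.680994157939039
292.66024029283267 218.6461986851538
46 [0.63264486 0.15972927 0.056     ] [0.62982203 0.16062067 0.05359887]
```

Emit:
{"op": "jog_arm", "data": {"plan": [{"dp":[0.1,0.11,-0.3],"rot":[0,0,0],"hand":48},{"dp":[0,0,-0.6],"rot":[0,0,0],"hand":48},{"dp":[0,0,-0.6],"rot":[0,0,0],"hand":48},{"dp":[0,0,-0.6],"rot":[0,0,0],"hand":48},{"dp":[0,0,-0.4],"rot":[0,0,0],"hand":48},{"dp":[0,0,-0.25],"rot":[0,0,0],"hand":48},{"dp":[0,0,-0.2],"rot":[0,0,0],"hand":48},{"dp":[0,0,-0.15],"rot":[0,0,0],"hand":48},{"dp":[0,0,0],"rot":[0,0,0],"hand":48},{"dp":[0,0,0],"rot":[0,0,0],"hand":48},{"dp":[0,0,0],"rot":[0,0,0],"hand":56},{"dp":[0,0,0],"rot":[0,0,0],"hand":60},{"dp":[0,0,0],"rot":[0,0,0],"hand":66},{"dp":[0,0,0],"rot":[0,0,0],"hand":66}]}}

```text
time_s: 18.25
ee_pos: [0.6254, 0.1631, 0.1187]
tcp_rot: [[-0.955, 0.297, 0.0], [0.297, 0.955, 0.0], [-0.0, 0.0, -1.0]]
ft_force: [0.0, -0.5, -0.2]
opening: 0.773
grasp_force: 0.0
```

Run:
```python
from h import *
c=np.array([.577,.0985]);a=np.linspace(53.2,-148,25);p=c+.08*np.c_[np.cos(np.radians(a)),np.sin(np.radians(a))]
p[0]=manip.get_obs()['ee_pos'][:2]
print(np.round(np.diff(p,axis=0)/.04,2).tolist(),p[12],p[-1])
```

```text
[[0.21, -0.2], [0.19, -0.22], [0.16, -0.25], [0.12, -0.27], [0.08, -0.28], [0.04, -0.29], [-0.01, -0.29], [-0.05, -0.29], [-0.09, -0.28], [-0.13, -0.26], [-0.17, -0.24], [-0.2, -0.21], [-0.23, -0.18], [-0.25, -0.15], [-0.27, -0.11], [-0.28, -0.07], [-0.29, -0.02], [-0.29, 0.02], [-0.29, 0.06], [-0.27, 0.1], [-0.26, 0.14], [-0.23, 0.18], [-0.21, 0.21], [-0.17, 0.24]] [0.63115008 0.03961223] [0.50915615 0.05610646]
```

Emit:
{"op": "jog_arm", "data": {"plan": [{"dp":[0.21,-0.2,0],"rot":[0,0,0],"hand":66},{"dp":[0.19,-0.22,0],"rot":[0,0,0],"hand":66},{"dp":[0.16,-0.25,0],"rot":[0,0,0],"hand":66},{"dp":[0.12,-0.27,0],"rot":[0,0,0],"hand":66},{"dp":[0.08,-0.28,0],"rot":[0,0,0],"hand":66},{"dp":[0.04,-0.29,0],"rot":[0,0,0],"hand":66},{"dp":[-0.01,-0.29,0],"rot":[0,0,0],"hand":66},{"dp":[-0.05,-0.29,0],"rot":[0,0,0],"hand":66},{"dp":[-0.09,-0.28,0],"rot":[0,0,0],"hand":66},{"dp":[-0.13,-0.26,0],"rot":[0,0,0],"hand":66},{"dp":[-0.17,-0.24,0],"rot":[0,0,0],"hand":66},{"dp":[-0.2,-0.21,0],"rot":[0,0,0],"hand":66},{"dp":[0,0,0],"rot":[0,0,0],"hand":66}]}}

```text
time_s: 19.55
ee_pos: [0.63, 0.0384, 0.1184]
tcp_rot: [[-0.955, 0.298, -0.001], [0.298, 0.955, -0.001], [0.001, -0.001, -1.0]]
ft_force: [0.6, -0.1, 0.2]
opening: 0.773
grasp_force: 0.0
```

Emit:
{"op": "jog_arm", "data": {"plan": [{"dp":[-0.22,-0.17,0],"rot":[0,0,0],"hand":66},{"dp":[-0.25,-0.14,0],"rot":[0,0,0],"hand":66},{"dp":[-0.27,-0.1,0],"rot":[0,0,0],"hand":66},{"dp":[-0.28,-0.06,0],"rot":[0,0,0],"hand":66},{"dp":[-0.29,-0.02,0],"rot":[0,0,0],"hand":66},{"dp":[-0.29,0.02,0],"rot":[0,0,0],"hand":66},{"dp":[-0.29,0.06,0],"rot":[0,0,0],"hand":66},{"dp":[-0.27,0.1,0],"rot":[0,0,0],"hand":66},{"dp":[-0.26,0.14,0],"rot":[0,0,0],"hand":66},{"dp":[-0.23,0.18,0],"rot":[0,0,0],"hand":66},{"dp":[-0.2,0.21,0],"rot":[0,0,0],"hand":66},{"dp":[-0.15,0.24,0],"rot":[0,0,0],"hand":66},{"dp":[0,0,0],"rot":[0,0,0],"hand":66}]}}

```text
time_s: 20.85
ee_pos: [0.5101, 0.0592, 0.1182]
tcp_rot: [[-0.955, 0.296, -0.001], [0.296, 0.955, 0.0], [0.001, -0.0, -1.0]]
ft_force: [-0.7, -0.0, 0.4]
opening: 0.77
grasp_force: 0.0
```

Emit:
{"op": "jog_arm", "data": {"plan": [{"dp":[-0.05,0.09,0],"rot":[0,0,0],"hand":66},{"dp":[-0.05,0.09,0],"rot":[0,0,0],"hand":66},{"dp":[-0.03,0.07,0],"rot":[0,0,0],"hand":66},{"dp":[0,0,0],"rot":[0,0,0],"hand":66}]}}

```text
time_s: 21.25
ee_pos: [0.5059, 0.0686, 0.1183]
tcp_rot: [[-0.955, 0.297, -0.0], [0.297, 0.955, -0.0], [0.0, -0.0, -1.0]]
ft_force: [-0.8, 0.2, -0.3]
opening: 0.774
grasp_force: 0.0
```

Emit:
{"op": "jog_arm", "data": {"plan": [{"dp":[-0.02,0.05,0],"rot":[0,0,0],"hand":66},{"dp":[-0.01,0.04,0],"rot":[0,0,0],"hand":66},{"dp":[0,0,0],"rot":[0,0,0],"hand":66}]}}

```text
time_s: 21.55
ee_pos: [0.505, 0.072, 0.1186]
tcp_rot: [[-0.955, 0.297, 0.0], [0.297, 0.955, 0.0], [0.0, 0.0, -1.0]]
ft_force: [-0.1, 0.1, 0.2]
opening: 0.771
grasp_force: 0.2
```

Emit:
{"op": "jog_arm", "data": {"plan": [{"dp":[-0.02,0.05,0],"rot":[0,0,0],"hand":66},{"dp":[0,0,0],"rot":[0,0,0],"hand":66},{"dp":[0,0,0],"rot":[0,0,0],"hand":66}]}}

```text
time_s: 21.85
ee_pos: [0.5038, 0.0741, 0.1184]
tcp_rot: [[-0.955, 0.297, -0.001], [0.297, 0.955, 0.0], [0.001, 0.0, -1.0]]
ft_force: [1.1, 0.2, -0.5]
opening: 0.775
grasp_force: 0.1
```

Emit:
{"op": "jog_arm", "data": {"plan": [{"dp":[-0.02,0.05,0],"rot":[0,0,0],"hand":66},{"dp":[0,0,0],"rot":[0,0,0],"hand":66},{"dp":[0,0,0],"rot":[0,0,0],"hand":66}]}}

```text
time_s: 22.15
ee_pos: [0.5037, 0.075, 0.1186]
tcp_rot: [[-0.955, 0.297, 0.001], [0.297, 0.955, -0.002], [-0.001, -0.001, -1.0]]
ft_force: [1.9, -5.0, -0.8]
opening: 0.768
grasp_force: 2.3
```

Run:
```python
from h import *
T=wristT();o=manip.get_obs(); print(o['ee_pos'],o['ft_force'])
im=optics.capture('wrist')[:,:,::-1];cv2.imwrite('pics/m7.png',im);g=im.max(2)
# dark collar upper arc: nearest dark below bright cover, per column
po=[]
for x in range(190,390,8):
    col=g[60:260,x];w=np.flatnonzero(col<45)
    if len(w): po.append((x,60+w[0]))
P=ray('wrist',po,.137,T);print(po);print(circ(P,.056),circ(P))
```

```text
[0.50370195 0.07499606 0.11857761] [ 1.94249033 -5.04770148 -0.81156395]
[(190, np.int64(199)), (198, np.int64(194)), (206, np.int64(111)), (214, np.int64(186)), (222, np.int64(183)), (230, np.int64(180)), (238, np.int64(177)), (246, np.int64(176)), (254, np.int64(175)), (262, np.int64(75)), (270, np.int64(73)), (278, np.int64(174)), (286, np.int64(175)), (294, np.int64(176)), (302, np.int64(177)), (310, np.int64(180)), (318, np.int64(182)), (326, np.int64(185)), (334, np.int64(61)), (342, np.int64(193)), (350, np.int64(198)), (358, np.int64(202)), (366, np.int64(210)), (374, np.int64(218)), (382, np.int64(226))]
[0.41576282 0.12665874 0.056     ] [0.49891615 0.07120956 0.0501254 ]
```

A 5 N reaction shows the stop has been reached. One more small nudge, then close the fingers in and withdraw.

Emit:
{"op": "jog_arm", "data": {"plan": [{"dp":[-0.01,0.02,0],"rot":[0,0,0],"hand":66},{"dp":[0,0,0],"rot":[0,0,0],"hand":66},{"dp":[0,0,0],"rot":[0,0,0],"hand":50},{"dp":[0,0,0],"rot":[0,0,0],"hand":50},{"dp":[0,-0.1,0.1],"rot":[0,0,0],"hand":50},{"dp":[0,-0.1,0.4],"rot":[0,0,0],"hand":50},{"dp":[0,0,0.6],"rot":[0,0,0],"hand":50},{"dp":[0,0,0.7],"rot":[0,0,0],"hand":50},{"dp":[0,0,0.6],"rot":[0,0,0],"hand":50},{"dp":[0,0,0.4],"rot":[0,0,0],"hand":50},{"dp":[0,0,0],"rot":[0,0,0],"hand":50},{"dp":[0,0,0],"rot":[0,0,0],"hand":50}]}}

```text
time_s: 23.4
ee_pos: [0.5027, 0.0687, 0.2303]
tcp_rot: [[-0.955, 0.297, 0.0], [0.297, 0.955, 0.0], [-0.0, 0.0, -1.0]]
ft_force: [-1.4, -0.2, 0.9]
opening: 0.588
grasp_force: 0.0
```

Run:
```python
from h import *
def ring(im,T):
    g=im.max(2); m=cv2.morphologyEx((g<45).astype(np.uint8),cv2.MORPH_CLOSE,np.ones((3,3)))
    po=[]
    x0,y0=285,222
    for a in np.radians(np.r_[150:391:4]):
        for r in np.arange(58,95,.25):
            x,y=x0+r*np.cos(a),y0+r*np.sin(a)
            if m[int(y),int(x)]: po.append((x,y));break
    P=ray('wrist',po,.137,T);return len(P),circ(P,.052),circ(P)
print(ring(cv2.imread('pics/w1.png'),np.load('T1.npy')))
T=wristT();o=manip.get_obs();print(o['ee_pos'],o['ft_force'])
im=optics.capture('wrist')[:,:,::-1];cv2.imwrite('pics/m8.png',im);print(ring(im,T))
for n,(cx,cy) in(('scene',(222,228)),('top',(224,229))):
    a=cv2.imread(f'pics/{n}0.png');b=optics.capture(n)[:,:,::-1];cv2.imwrite(f'pics/{n}9.png',b)
    for w,(x,y) in dict(hole=(cx,cy),sleeve=(368,180) if n=='scene' else (368,214)).items():
        s=np.s_[y-32:y+32,x-32:x+32] if w=='hole' else np.s_[y-12:y+12,x-10:x+10]
        print(n,w,np.mean(np.abs(a[s].astype(int)-b[s])))
```

```text
(61, array([0.50546881, 0.06745349, 0.052     ]), array([0.50373961, 0.06802584, 0.05040025]))
[0.50271633 0.06865897 0.23025068] [-1.41063824 -0.24782509  0.93428353]
(61, array([0.5045611 , 0.06919726, 0.052     ]), array([0.50283205, 0.06969142, 0.05040736]))
scene hole 82.02872721354167
scene sleeve 11.909027777777778
top hole 64.26871744791667
top sleeve 8.000694444444445
```

Run:
```python
from h import *
for n,y in(('scene',176),('top',213)):
  for k in '09':
    g=cv2.imread(f'pics/{n}{k}.png').max(2);l,c=cv2.connectedComponentsWithStats((g>110).astype(np.uint8))[2:]
    print(n,k,[(s.tolist(),q.round(1).tolist()) for s,q in zip(l,c) if 40<s[4]<600 and abs(q[0]-350)<35 and abs(q[1]-y)<30])
print(manip.job_done())
```

```text
scene 0 []
scene 9 [([333, 179, 10, 9, 71], [337.5, 183.1]), ([358, 179, 17, 13, 64], [364.6, 186.7])]
top 0 [([359, 207, 17, 15, 151], [367.4, 213.5])]
top 9 [([359, 207, 17, 15, 156], [367.3, 213.6]), ([325, 215, 16, 14, 142], [333.1, 221.0])]
the job is handed in; nothing more can be done
None
```

The job is handed in, but no verdict came back. The middle gauge (about 21.6 mm across by camera, found in nest 3) stands upright on the free half of the flat. The cover is back at its closed stop, the sleeve is unshifted in the top view, and the other gauges were never gripped.

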